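# Feel out the sound spring clamp and set it on the glued pattern

### The arm

A 6-joint arm with a two-finger parallel gripper is mounted at the origin on a cart in front of the work surface, level with it; the furniture and walls round the work are solid. World frame = base frame: x ahead of the robot, y to its left, z up, the work surface at z = 0. Lengths are in m, angles in rad, forces in N, time in s.
With the tool pointing down it reaches from about 0.35 to 0.85 m from the base axis. Payload 8.1 kg.
Tool frame: the origin (TCP) lies at the very end of the fingers, on their centre line; the grasp point (between the pads) lies 19 mm behind it; z points along the fingers, y is the line along which they close (so a half turn about z gives the same grasp; the last joint's range is limited). The gripper opens to 85 mm and grips with 20 to 120 N. Pads are 22 mm wide; open, the fingers measure 114 mm over their backs; the gripper's body (76 mm by 85 mm) begins 54 mm behind the grasp point. The pads swing forward as they close: fully open they stand 13 mm farther back than shut.
Start: joints at [-0.085, 0.13, 1.488, -0, 1.523, -0.085], TCP at [0.6, 0, 0.231] pointing down, gripper open.
Joint ranges: [-2.96, 2.96], [-0.89, 2.26], [0.02, 2.5], [-1.34, 4.48], [0, 2.73], [-2.66, 2.66]. Speed limits (rad/s): [2.39, 2.39, 2.79, 3.14, 3.14, 3.14].

### API

Orientations are given as a unit quaternion [x, y, z, w].
In Python, from rig import telemetry, get_image, camera_model, order gives the robot as it stands. The module is installed in compiled form; this text tells all that it offers.
- The arm moves only by the tool carry_out, never from a script. Its argument "increments" is a list of rows, each a list of 7 numbers: the shift along the world's x, y, z in m, then the turn, a rotation vector about the world's x, y, z in rad, then the finger opening in m, from 0 to 0.0854. In form: [[x, y, z, wx, wy, wz, claw], ...]. A call has 1 to 12 rows; each row shifts and turns the commanded pose from where the row before left it; what a row does not reach is not made up. A row lasts 1/12 s, in which the tool goes at most 41.7 mm and 7.16 degrees, less where a joint would pass 70% of its speed; a pose out of reach is approached as far as the arm can. A call with a gripper value outside its range is refused whole. The fingers move at their own pace and stop on an object; "squeeze" is the grip in N (left out, the last holds). Time passes only in rows, so rows that do not move let the fingers close. It gives the time, the measured TCP pose, the force, the opening and the grip force at its end, in the units of the state.
- telemetry.sense(): the state, without advancing time (a new reading comes with each control period).
- get_image(name): name is "scene" or "side" or "wrist"; returns (picture, depth): 384x512x3 uint8, red, green, blue; 384x512 float32, m along the optical axis (not along the pixel's ray), 0 where there is no reading.
- camera_model(name): a dict with "fx", "fy", "cx", "cy" (pixels), "rvec" (rotation vector, rad) and "tvec" (3), from world to camera coordinates, as OpenCV has them; the wrist camera has in their place "tool_from_camera" (4x4, takes a point from camera to tool coordinates, whose origin is the TCP and whose axes are the flange's). Camera axes: x right, y down, z forward; pixel columns grow to the right and rows downward; lengths in m; the calibration is good to about 2 mm. A picture is of the moment at which its call begins: read the wrist's pose just before it. camera_model takes no time and is no camera call.
- order.close_job(): hands the job in; it is judged then, once.
The state is a dict: "time": time; "qpos": joint angles; "dq": joint speeds; "tau": joint torques, N m; "position": TCP position; "eef_rot": TCP orientation; "ft_force": force on the tool from outside, world axes, zero at the start; "torque": the same for the moment, N m; "finger_gap": finger opening in m; "grasp_force": force on a finger pad.
Only numpy, scipy, OpenCV 4.12 (cv2) and the standard library are available. Lean on these libraries where they do the work, as an engineer would, in place of code of your own. Each camera call takes 0.05 s, during which the arm holds its last target. There are 200 camera calls.

### The job

Three identical-looking spring clamps lie on the bench, and only one still has a strong spring. Squeeze their handles between the fingers to feel which: lay the two tired ones, which give way easily, in the steel tray, and put the strong one on the upright glued wooden pattern, slid on from its straight front edge, lying level about half-way up that edge and pushed fully on until the edge meets the clamp's spring coil, then let go so that it grips. Do not squeeze much harder than it takes to open a sound clamp, do not push the pattern out of its place, and leave the tape roll, the pencil, the beeswax and the awl alone.

Things in the scene. Friction and masses are not known exactly. Their poses are not given: they have to be found in the camera images.
- clamp_a: First of three steel spring clamps alike in looks and build, lying on its side; 105 mm long, 24 mm thick, 80 g. Origin on the upright pivot axis, at the underside; +x along the clamp to the jaw tips (42 mm ahead), z up; two black-sleeved handles run to -x (ends 63 mm behind). The frame belongs to one lever and turns up to 0.25 rad from the clamp's middle line as the handles are squeezed.
- clamp_b: Second clamp, frame as clamp_a. Over the sleeves, 48 mm behind the pivot, the handles stand about 56 mm apart at rest (62 mm at their ends); squeezed to the stop they are parallel, about 30 mm apart. A sound spring starts to yield at about 13 N (each finger, 48 mm behind the pivot) and reaches the stop at 20 N; a tired one at 3 and 4 N. More than 40 N a finger would bend it.
- clamp_c: Third clamp, frame as clamp_a. Any of the three may be the sound one. Jaws: shut at rest; with the handles squeezed to the stop they gape about 15 mm at the inner ends of the pads and 21 mm at the tips. The throat behind the pads is open as far as the spring coil, whose face lies 8 mm ahead of the pivot. Squeezed to the stop without slipping, the clamp moves some 5 mm ahead of the fingers, so they then hold it 53 mm behind the pivot.
- clamp_a_bite (a point): Point midway between the jaw pads of clamp_a at rest, 32 mm ahead of its pivot and 12 mm above its underside; axes as the clamp's, riding on the same lever as its frame. The pads reach from 10 mm behind to 9 mm ahead of it.
- clamp_b_bite (a point): Point midway between the jaw pads of clamp_b at rest, 32 mm ahead of its pivot and 12 mm above its underside; axes as the clamp's, riding on the same lever as its frame. The pads reach from 10 mm behind to 9 mm ahead of it.
- clamp_c_bite (a point): Point midway between the jaw pads of clamp_c at rest, 32 mm ahead of its pivot and 12 mm above its underside; axes as the clamp's, riding on the same lever as its frame. The pads reach from 10 mm behind to 9 mm ahead of it.
- pattern: The work: a wooden pattern glued from two 4 mm plies (8 mm thick, 140 mm long, standing to 126 mm, upper corners rounded), upright in a dark wooden block 110 x 74 x 36 mm. Both are one loose piece of about 0.9 kg that slides on the bench if pushed with more than some 5 N. Origin at the underside, under the block's middle; +x along the pattern away from its front edge, +y across it, z up.
- pattern_edge (a point): Middle of the pattern's straight upright front edge, on the side towards the robot, 80 mm from the pattern's origin and 70 mm above the bench; x points along the pattern into the wood, y across the thickness, z up. The edge is straight from the block's top (z = 36 mm; the edge overhangs the block by 25 mm) to z = 102 mm.
- tray: Low open steel tray, 160 x 210 mm outside (x by y), 26 mm high, walls 4 mm, floor 4 mm thick, fixed. Origin at its underside centre, x across its short side, y along the long one.
- masking_roll: Roll of masking tape lying flat, 94 mm across and 25 mm high, a bystander; origin at its underside centre.
- pencil: Red pencil lying flat, 142 mm long and 7 mm thick, a bystander; origin under its middle.
- beeswax: Beeswax block, 36 x 58 x 20 mm, a bystander; origin at its underside centre.
- awl: Awl with a wooden pear handle, 25 x 138 x 25 mm, lying, a bystander; origin under its middle.

How it is judged:
At the end, for the whole second after the job is handed in: Sound clamp let go on the edge: gripping with over 20 N, bite point 13 to 30 mm in (24 = edge at the coil), within 8 mm across, 17 mm up or down, level within 0.2, aligned within 0.25 rad. Tired clamps at rest inside the tray. Pattern upright, within 12 mm of its start ((((x of clamp_a_bite in the frame of pattern_edge between 0.013 and 0.03 m and y of clamp_a_bite in the frame of pattern_edge between -0.008 and 0.008 m and z of clamp_a_bite in the frame of pattern_edge between -0.017 and 0.017 m and angle between the z axis of clamp_a and the z axis of pattern, either way round below 0.2 rad and angle between the x axis of clamp_a and the x axis of pattern, either way round below 0.25 rad and contact force between clamp_a and pattern above 20 N and linear speed of clamp_a below 0.02 m/s) and (x of clamp_b in the frame of tray between -0.07 and 0.07 m and y of clamp_b in the frame of tray between -0.095 and 0.095 m and x of clamp_b_bite in the frame of tray between -0.08 and 0.08 m and y of clamp_b_bite in the frame of tray between -0.102 and 0.102 m and height (world z) of clamp_b below 0.05 m and linear speed of clamp_b below 0.02 m/s) and (x of clamp_c in the frame of tray between -0.07 and 0.07 m and y of clamp_c in the frame of tray between -0.095 and 0.095 m and x of clamp_c_bite in the frame of tray between -0.08 and 0.08 m and y of clamp_c_bite in the frame of tray between -0.102 and 0.102 m and height (world z) of clamp_c below 0.05 m and linear speed of clamp_c below 0.02 m/s)) or ((x of clamp_b_bite in the frame of pattern_edge between 0.013 and 0.03 m and y of clamp_b_bite in the frame of pattern_edge between -0.008 and 0.008 m and z of clamp_b_bite in the frame of pattern_edge between -0.017 and 0.017 m and angle between the z axis of clamp_b and the z axis of pattern, either way round below 0.2 rad and angle between the x axis of clamp_b and the x axis of pattern, either way round below 0.25 rad and contact force between clamp_b and pattern above 20 N and linear speed of clamp_b below 0.02 m/s) and (x of clamp_a in the frame of tray between -0.07 and 0.07 m and y of clamp_a in the frame of tray between -0.095 and 0.095 m and x of clamp_a_bite in the frame of tray between -0.08 and 0.08 m and y of clamp_a_bite in the frame of tray between -0.102 and 0.102 m and height (world z) of clamp_a below 0.05 m and linear speed of clamp_a below 0.02 m/s) and (x of clamp_c in the frame of tray between -0.07 and 0.07 m and y of clamp_c in the frame of tray between -0.095 and 0.095 m and x of clamp_c_bite in the frame of tray between -0.08 and 0.08 m and y of clamp_c_bite in the frame of tray between -0.102 and 0.102 m and height (world z) of clamp_c below 0.05 m and linear speed of clamp_c below 0.02 m/s)) or ((x of clamp_c_bite in the frame of pattern_edge between 0.013 and 0.03 m and y of clamp_c_bite in the frame of pattern_edge between -0.008 and 0.008 m and z of clamp_c_bite in the frame of pattern_edge between -0.017 and 0.017 m and angle between the z axis of clamp_c and the z axis of pattern, either way round below 0.2 rad and angle between the x axis of clamp_c and the x axis of pattern, either way round below 0.25 rad and contact force between clamp_c and pattern above 20 N and linear speed of clamp_c below 0.02 m/s) and (x of clamp_a in the frame of tray between -0.07 and 0.07 m and y of clamp_a in the frame of tray between -0.095 and 0.095 m and x of clamp_a_bite in the frame of tray between -0.08 and 0.08 m and y of clamp_a_bite in the frame of tray between -0.102 and 0.102 m and height (world z) of clamp_a below 0.05 m and linear speed of clamp_a below 0.02 m/s) and (x of clamp_b in the frame of tray between -0.07 and 0.07 m and y of clamp_b in the frame of tray between -0.095 and 0.095 m and x of clamp_b_bite in the frame of tray between -0.08 and 0.08 m and y of clamp_b_bite in the frame of tray between -0.102 and 0.102 m and height (world z) of clamp_b below 0.05 m and linear speed of clamp_b below 0.02 m/s))) and angle between pattern's own z axis and vertical below 0.05 rad and distance of pattern from where it was at the start of the episode below 0.012 m); the robot touches nothing.
It fails at once if a clamp is squeezed with more than 40 N a finger (contact force between the fingers and clamp_a above 80 N or contact force between the fingers and clamp_b above 80 N or contact force between the fingers and clamp_c above 80 N).
It fails at once if the pattern is pushed more than 12 mm out of its place or tipped (distance of pattern from where it was at the start of the episode above 0.012 m or angle between pattern's own z axis and vertical above 0.15 rad).
It fails at once if the tape roll, the pencil, the beeswax or the awl is shifted by more than 20 mm (distance of any of masking_roll, pencil, beeswax, awl from where it was at the start of the episode above 0.02 m).
It also fails if it takes over 64 s, if anything falls off the work surface, if the arm or the gripper's body presses on something with over 40 N, if the wrist force passes 120 N, or if a joint passes its speed limit or range.

## Working session

There is one attempt and no reset: what is moved stays moved. The work goes in short steps, Python scripts to look and compute and a tool call to move; the robot and the scene stay as the last step left them, time stands still between calls to the robot, and variables do not carry over. Pictures are saved under pics/ and viewed, at most 10 in all, crops included, and the job is handed in when it is done.

Besides the shell and the picture viewer there is one more tool, called after "Emit:" as name(argument=value, ...), one argument or row to a line, values as JSON. carry_out: Moves the arm, as the interface text tells. Its arguments: {"type":"object","properties":{"increments":{"type":"array"},"squeeze":{"type":"number"}},"required":["increments"]}

```bash
mkdir -p pics; cat > h.py <<'E'
import numpy as np, cv2
from rig import telemetry, get_image, camera_model, order
from scipy.spatial.transform import Rotation as R
def pose(name):
    m=camera_model(name)
    K=np.array([[m['fx'],0,m['cx']],[0,m['fy'],m['cy']],[0,0,1]])
    if 'rvec' in m:
        Rm=R.from_rotvec(np.ravel(m['rvec'])).as_matrix(); t=np.ravel(m['tvec'])
        return K,Rm.T,-Rm.T@t
    s=telemetry.sense(); T=np.array(m['tool_from_camera']); Rt=R.from_quat(s['eef_rot']).as_matrix()
    return K,Rt@T[:3,:3],np.array(s['position'])+Rt@T[:3,3]
def shot(name,fn=None):
    K,Rc,c=pose(name); im,d=get_image(name)
    if fn: cv2.imwrite('pics/'+fn,im[:,:,::-1])
    v,u=np.mgrid[:384,:512]
    ray=np.stack([(u-K[0,2])/K[0,0],(v-K[1,2])/K[1,1],np.ones_like(u,float)],-1)@Rc.T
    P=c+ray*d[...,None]; P[d==0]=np.nan
    return im,d,P,ray,c
E
python3 - <<'E'
from h import *
for n in ['scene','side','wrist']:
    im,d,P,ray,c=shot(n,n+'0.png'); np.savez(''+n+'0.npz',im=im,d=d,P=P,ray=ray,c=c); print(n,c,ray[192,256])
print(telemetry.sense())
a=np.hstack([cv2.imread('pics/scene0.png'),cv2.imread('pics/side0.png')]); cv2.imwrite('pics/both.png',cv2.resize(a,(800,300)))
E
```

```text
scene [ 0.11146111 -0.92499522  0.65187078] [ 0.37931113  0.75446453 -0.53565805]
side [0.24110538 0.77978894 0.65495534] [ 0.27668341 -0.78943336 -0.54947392]
wrist [0.59888881 0.0836683  0.37352955] [ 0.00712504 -0.31764028 -0.94828741]
{'time': 0.15, 'qpos': array([-8.54073261e-02,  1.31015876e-01,  1.48898589e+00,  7.17948797e-06,
        1.52300216e+00, -8.53954030e-02]), 'dq': array([-0.00182631, -0.00314609, -0.00296056, -0.00067071, -0.00056747,
        0.00168056]), 'tau': array([ 1.01583330e-03, -5.70061326e+01, -5.01160097e+01, -1.39109225e-04,
        9.69119486e-03, -7.10949371e-05]), 'position': array([5.99595492e-01, 5.52045674e-05, 2.30492315e-01]), 'eef_rot': array([ 7.07110944e-01,  7.07102267e-01, -4.51840667e-04, -5.42013349e-04]), 'ft_force': array([-0.22119384, -0.0396953 , -0.76555211]), 'torque': array([ 0.06521662, -0.03733037,  0.03222131]), 'grasp_force': 0.0, 'finger_gap': 0.08526644427021697}
```

View pics/scene0.png

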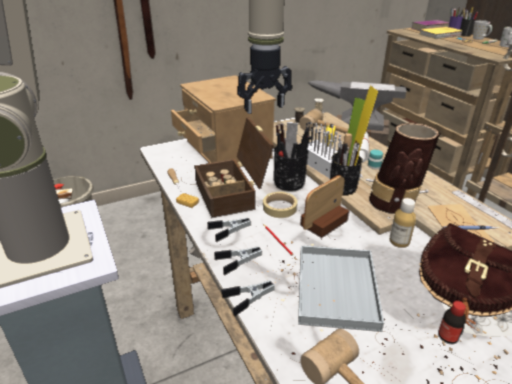

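View pics/side0.png

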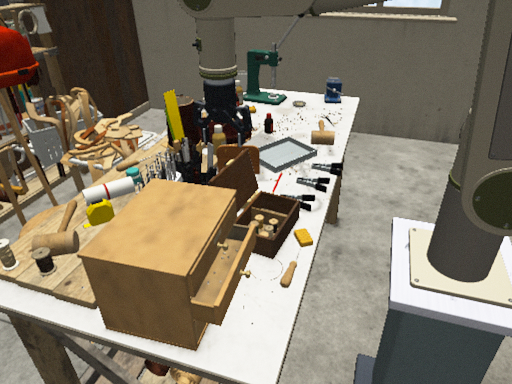

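The scene view shows three clamps at (228,228), (238,258) and (250,294), with their handles towards the robot. The tray is at (340,288), the pattern at (322,205), the tape at (280,204), the pencil at (280,240), the beeswax at (187,199) and the awl at (173,177). The side view agrees. Next I'll measure them.

```bash
python3 - <<'E'
from h import *
L={n:np.load(n+'0.npz') for n in ['scene','side']}
def pts(n,mask): return L[n]['P'][mask]
def clusters(n,mask,lab,minA=25):
    k,l,st,ce=cv2.connectedComponentsWithStats(mask.astype(np.uint8))
    for i in range(1,k):
        if st[i,4]<minA: continue
        p=L[n]['P'][l==i]; p=p[~np.isnan(p).any(1)]
        q=p[:,:2]; m=q.mean(0); w,v=np.linalg.eigh(np.cov((q-m).T)); t=(q-m)@v
        print(n,lab,st[i,4],'uv',ce[i].round(),'m',p.mean(0).round(3),'min',np.percentile(p,2,0).round(3),'max',np.percentile(p,98,0).round(3),'ax',v[:,1].round(2),'len',np.ptp(t,axis=0).round(3))
for n in L:
    P=L[n]['P']; im=L[n]['im'].astype(int); z=P[...,2]; hsv=cv2.cvtColor(L[n]['im'],cv2.COLOR_RGB2HSV)
    reg=(P[...,0]>.3)&(P[...,0]<.85)&(abs(P[...,1])<.5)
    up=reg&(z>.004)&(z<.035)
    clusters(n,up&(im.max(-1)<70),'dark',15)
    clusters(n,reg&(z>.003)&(z<.06),'low',40)
    clusters(n,reg&(z>.05)&(z<.14),'hi',60)
    b=reg&(abs(z)<.003); print(n,'bench z',np.nanmedian(z[reg&(abs(z)<.02)]))
    clusters(n,reg&(z<.02)&(hsv[...,1]>150)&((hsv[...,0]<6)|(hsv[...,0]>174))&(im[...,0]>120),'red',8)
E
```

```text
scene dark 48 uv [235. 174.] m [0.544 0.075 0.025] min [0.54  0.037 0.011] max [0.548 0.097 0.034] ax [0.09 1.  ] len [0.007 0.071]
scene dark 448 uv [227. 205.] m [ 0.458 -0.063  0.022] min [ 0.41  -0.086  0.008] max [0.523 0.071 0.034] ax [-0.63  0.78] len [0.126 0.202]
scene dark 236 uv [288. 185.] m [ 0.66  -0.041  0.021] min [ 0.635 -0.057  0.006] max [ 0.702 -0.005  0.035] ax [-0.82  0.58] len [0.034 0.087]
scene dark 23 uv [348. 193.] m [ 0.777 -0.163  0.031] min [ 0.763 -0.168  0.025] max [ 0.795 -0.159  0.034] ax [-0.98  0.21] len [0.007 0.035]
scene dark 67 uv [381. 207.] m [ 0.811 -0.26   0.031] min [ 0.802 -0.29   0.027] max [ 0.828 -0.22   0.035] ax [-0.27  0.96] len [0.019 0.077]
scene dark 244 uv [328. 226.] m [ 0.648 -0.256  0.02 ] min [ 0.612 -0.27   0.009] max [ 0.71  -0.237  0.032] ax [-1.   -0.08] len [0.041 0.105]
scene dark 84 uv [215. 225.] m [ 0.401 -0.118  0.014] min [ 0.385 -0.124  0.005] max [ 0.419 -0.113  0.023] ax [-0.97  0.26] len [0.007 0.036]
scene dark 77 uv [222. 235.] m [ 0.401 -0.166  0.016] min [ 0.385 -0.171  0.006] max [ 0.419 -0.16   0.025] ax
[... 6509 characters left out ...]
155. 330.] m [0.587 0.404 0.032] min [0.503 0.36  0.004] max [0.697 0.413 0.059] ax [-0.99 -0.12] len [0.065 0.211]
side hi 8740 uv [202. 261.] m [0.552 0.22  0.094] min [ 0.429 -0.356  0.052] max [0.785 0.412 0.136] ax [-0.14  0.99] len [0.383 0.942]
side hi 1305 uv [184. 164.] m [ 0.776 -0.088  0.11 ] min [ 0.652 -0.26   0.068] max [0.844 0.022 0.139] ax [-0.35  0.94] len [0.186 0.357]
side hi 83 uv [149. 174.] m [0.824 0.022 0.128] min [ 0.798 -0.019  0.104] max [0.841 0.061 0.14 ] ax [-0.45  0.89] len [0.025 0.09 ]
side bench z 0.0014950062333116687
side red 24 uv [277. 182.] m [ 0.52  -0.23   0.008] min [ 0.517 -0.288  0.004] max [ 0.523 -0.173  0.012] ax [-0.05  1.  ] len [0.003 0.122]
```

```bash
python3 - <<'E'
from h import *
L={n:np.load(n+'0.npz') for n in ['scene','side']}
for n,(u0,u1,v0,v1) in {'scene':(290,352,170,242),'side':(225,268,138,178)}.items():
    P=L[n]['P'].copy(); im=L[n]['im']; hsv=cv2.cvtColor(im,cv2.COLOR_RGB2HSV)
    w=np.zeros(P.shape[:2],bool); w[v0:v1,u0:u1]=1
    w&=(P[...,0]>.55)&(P[...,0]<.78)&(P[...,1]<-.2)&(P[...,1]>-.32)
    a=w&(P[...,2]>.045)&(P[...,2]<.1); p=P[a]
    if len(p)<20: print(n,len(p)); continue
    vx,vy,x0,y0=cv2.fitLine(p[:,:2].astype(np.float32),cv2.DIST_HUBER,0,.001,.001).ravel()
    r=(p[:,:2]-[x0,y0])@[-vy,vx]; ok=abs(r)<.004; t=(p[:,:2]-[x0,y0])@[vx,vy]; tt=t[ok]
    print(n,len(p),'dir',vx,vy,'yaw',np.arctan(vy/vx),'resid',r[ok].std(),'ends',[(np.array([x0,y0])+q*np.array([vx,vy])).round(4) for q in np.percentile(tt,[0.5,99.5])],'ztop',np.nanmax(P[w][:,2]))
    for lo in (.05,.07,.09):
        k=ok&(p[:,2]>lo)&(p[:,2]<lo+.012); print(lo,np.percentile(p[k][:,0],[1,99]).round(4))
    b=w&(P[...,2]>.005)&(P[...,2]<.034); q=P[b]; print('block',np.percentile(q,[1,50,99],axis=0).round(3))
    W=(P[...,0]>.42)&(P[...,0]<.7)&(P[...,1]<-.26)&(P[...,1]>-.6)&(P[...,2]>.018)&(P[...,2]<.032)
    k,l,st,ce=cv2.connectedComponentsWithStats(W.astype(np.uint8))
    for i in range(1,k):
        if st[i,4]>40:
            q=P[l==i]; print('tray',st[i,4],ce[i].round(),np.percentile(q,[1,99],axis=0).round(3))
            h=cv2.minAreaRect(q[:,:2].astype(np.float32)); print(h)
E
```

```text
scene 676 dir 0.96006644 0.2797722 yaw 0.28355682 resid 0.001041972135150672 ends [array([ 0.5866, -0.2461]), array([ 0.7208, -0.207 ])] ztop 0.12859276116037943
0.05 [0.5867 0.7188]
0.07 [0.5869 0.7189]
0.09 [0.5866 0.7197]
block [[ 0.586 -0.27   0.005]
 [ 0.637 -0.251  0.021]
 [ 0.758 -0.202  0.034]]
tray 56 [325. 229.] [[ 0.618 -0.271  0.018]
 [ 0.654 -0.261  0.032]]
((0.6361809968948364, -0.26617851853370667), (0.03673557937145233, 0.011343820951879025), 0.37987419962882996)
tray 964 [342. 289.] [[ 0.437 -0.553  0.018]
 [ 0.673 -0.301  0.028]]
((0.5560791492462158, -0.4249812066555023), (0.21438607573509216, 0.1601630002260208), 57.296756744384766)
tray 42 [270. 283.] [[ 0.42  -0.376  0.018]
 [ 0.432 -0.355  0.022]]
((0.42617079615592957, -0.3656456172466278), (0.02136191911995411, 0.0118625583127141), 89.71578979492188)
side 196 dir 0.96084106 0.27710018 yaw 0.28077477 resid 0.0018106529115713948 ends [array([ 0.5882, -0.2372]), array([ 0.6933, -0.2068])] ztop 0.12930691037807018
0.05 [0.5886 0.6757]
0.07 [0.5884 0.6939]
0.09 [0.5878 0.6921]
block [[ 0.58  -0.319  0.006]
 [ 0.59  -0.277  0.025]
 [ 0.602 -0.233  0.032]]
tray 333 [287. 151.] [[ 0.438 -0.549  0.018]
 [ 0.646 -0.296  0.03 ]]
((0.5577273964881897, -0.4232003092765808), (0.21378996968269348, 0.1681426614522934), 56.47611618041992)
```

```bash
python3 -c "
import cv2;a=cv2.imread('pics/scene0.png')[160:350,180:400];cv2.imwrite('pics/c1.png',cv2.resize(a,(690,596),interpolation=2))"
```

```text
(no output)
```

View pics/c1.png

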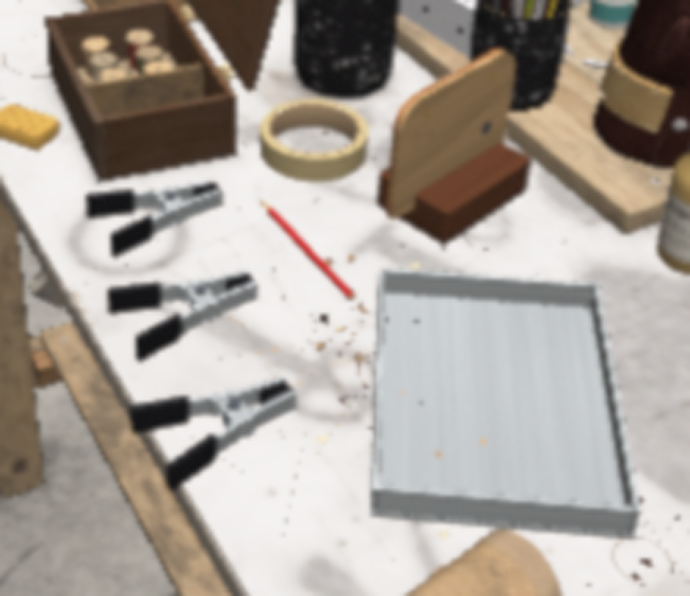

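The pattern's front edge is at about (0.5875, -0.2415) with yaw 0.282. The tray centre is (0.556, -0.424) with yaw -0.571. The clamps point along +x, with pivots near (0.446, -0.139), (0.420, -0.253) and (0.391, -0.368). Sizes and heights match what was given. I'll approach the first clamp.

Emit:
carry_out(
  increments=[
    [0,-0.0232,0,0,0,-0.122,0.074],
    [0,-0.0232,0,0,0,-0.122,0.074],
    [0,-0.0232,0,0,0,-0.122,0.074],
    [0,-0.0232,0,0,0,-0.122,0.074],
    [0,-0.0232,0,0,0,-0.122,0.074],
    [0,-0.0232,0,0,0,-0.122,0.074],
    [-0.0337,0,0,0,0,-0.122,0.074],
    [-0.0337,0,0,0,0,-0.122,0.074],
    [-0.0337,0,0,0,0,-0.122,0.074],
    [-0.0337,0,0,0,0,-0.122,0.074],
    [-0.0337,0,0,0,0,-0.122,0.074],
    [-0.0337,0,0,0,0,-0.107,0.074],
  ],
  squeeze=20,
)

```text
time: 1.15
position: [0.3961, -0.1389, 0.2306]
eef_rot: [0.998, 0.058, -0.0, -0.0]
ft_force: [-1.1, 0.1, 0.2]
finger_gap: 0.0737
grasp_force: 0.0
```

Emit:
carry_out(
  increments=[
    [0,0,-0.03,0,0,-0.122,0.074],
    [0,0,-0.03,0,0,0,0.074],
    [0,0,-0.02,0,0,0,0.074],
    [0,0,0,0,0,0,0.074],
  ],
)

```text
time: 1.48
position: [0.3947, -0.1378, 0.1467]
eef_rot: [1.0, -0.0, -0.003, -0.002]
ft_force: [-1.2, 0.2, -1.1]
finger_gap: 0.0743
grasp_force: 0.0
```

```bash
python3 - <<'E'
from h import *
s=telemetry.sense(); print(s['position'],R.from_quat(s['eef_rot']).as_matrix().round(3),s['finger_gap'],s['qpos'])
im,d,P,ray,c=shot('wrist','w1.png')
for zc in [0]:
  m=(P[...,2]>.006)&(P[...,2]<.03)&(abs(P[...,1]+.139)<.045)&(P[...,0]<.52)&(P[...,0]>.36)
  k,l,st,ce=cv2.connectedComponentsWithStats(m.astype(np.uint8))
  for i in range(1,k):
    if st[i,4]>100:
      p=P[l==i]; print(st[i,4],ce[i].round(),np.percentile(p,[1,50,99],axis=0).round(4).tolist(),cv2.minAreaRect(p[:,:2].astype(np.float32)))
E
```

```text
[ 0.39472225 -0.13779514  0.14665663] [[ 1.    -0.001 -0.006]
 [-0.    -1.     0.003]
 [-0.006 -0.003 -1.   ]] 0.07432500684405527 [-4.58646812e-01 -3.21712334e-01  2.06714513e+00  8.54916666e-06
  1.40339115e+00  1.11264553e+00]
108 [294.  51.] [[0.5156, -0.1834, 0.0061], [0.5174, -0.1748, 0.0073], [0.5199, -0.1653, 0.0089]] ((0.5177574753761292, -0.17409533262252808), (0.019552234560251236, 0.004250029567629099), 89.85132598876953)
1733 [256. 137.] [[0.385, -0.1678, 0.009], [0.4448, -0.1409, 0.0209], [0.4856, -0.1121, 0.0255]] ((0.43491390347480774, -0.14092780649662018), (0.05965070426464081, 0.10364837199449539), 88.4670181274414)
```

View pics/w1.png

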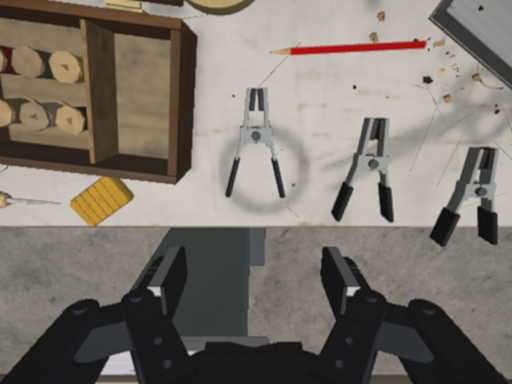

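The wrist view shows clamp 1 centred at (256,137), straight ahead between the fingers with clearance to the box. Clamps 2 and 3 are to its right, and the pencil is above. I'll go down on clamp 1.

Emit:
carry_out(
  increments=[
    [0.001,-0.001,-0.03,0,0,0,0.074],
    [0.001,-0.001,-0.03,0,0,0,0.074],
    [0,0,-0.03,0,0,0,0.074],
    [0,0,-0.025,0,0,0,0.074],
    [0,0,-0.018,0,0,0,0.074],
    [0,0,0,0,0,0,0.074],
    [0,0,0,0,0,0,0.074],
  ],
)

```text
time: 2.12
position: [0.4001, -0.1413, 0.019]
eef_rot: [1.0, 0.0, -0.0, -0.0]
ft_force: [0.2, 0.3, 0.1]
finger_gap: 0.0739
grasp_force: 0.0
```

Emit:
carry_out(
  increments=[
    [-0.002,0.001,-0.013,0,0,0,0.074],
    [0,0,0,0,0,0,0.058],
    [0,0,0,0,0,0,0.054],
    [0,0,0,0,0,0,0.048],
    [0,0,0,0,0,0,0.044],
    [0,0,0,0,0,0,0.044],
    [0,0,0,0,0,0,0.044],
  ],
)

```text
time: 2.7
position: [0.3999, -0.1416, 0.0091]
eef_rot: [1.0, 0.0, 0.001, 0.001]
ft_force: [-7.6, 0.9, 17.7]
finger_gap: 0.0443
grasp_force: 16.5
```

At 44 mm opening the pad force is 16.5 N, against about 3.5 N for a tired clamp, so clamp 1 is the sound one. I'll close it to the stop and lift.

Emit:
carry_out(
  increments=[
    [0,0,0.003,0,0,0,0.04],
    [0,0,0.002,0,0,0,0.034],
    [0,0,0.002,0,0,0,0.028],
    [0,0,0.0,0,0,0,0.022],
    [0,0,0.0,0,0,0,0.022],
    [0,0,0.0,0,0,0,0.022],
  ],
  squeeze=28,
)

```text
time: 3.2
position: [0.3977, -0.1401, 0.0123]
eef_rot: [1.0, -0.0, -0.0, -0.0]
ft_force: [-0.2, 0.6, -1.5]
finger_gap: 0.0289
grasp_force: 28.5
```

Emit:
carry_out(
  increments=[
    [0,0,0.03,0,0,0,0.022],
    [0,0,0.028,0,0,0,0.022],
    [0.014,-0.022,0,0,0,0.047,0.022],
    [0.014,-0.022,0,0,0,0.047,0.022],
    [0.014,-0.022,0,0,0,0.047,0.022],
    [0.014,-0.022,0,0,0,0.047,0.022],
    [0.014,-0.022,0,0,0,0.047,0.022],
    [0.014,-0.022,0,0,0,0.047,0.022],
    [0,0,0,0,0,0,0.022],
    [0,0,0,0,0,0,0.022],
    [0,0,0,0,0,0,0.022],
  ],
)

```text
time: 4.12
position: [0.4811, -0.2715, 0.0695]
eef_rot: [0.99, 0.14, -0.001, -0.001]
ft_force: [-0.2, 0.1, -1.1]
finger_gap: 0.0289
grasp_force: 28.6
```

```bash
python3 - <<'E'
from h import *
s=telemetry.sense(); p0=s['position']; Rt=R.from_quat(s['eef_rot']).as_matrix(); print(p0,Rt.round(3).tolist(),s['finger_gap'],s['grasp_force'])
im,d,P,ray,c=shot('wrist','w2.png'); np.savez('w2.npz',im=im,P=P)
Q=(P-p0)@Rt   # tool coords
m=(P[...,2]>.05)&(P[...,2]<.1)&(Q[...,0]>.015)&(Q[...,0]<.115)&(abs(Q[...,1])<.04)
p=Q[m]; print(m.sum(),np.percentile(p,[1,50,99],axis=0).round(4).tolist())
for x in np.arange(.02,.115,.01):
  q=p[abs(p[:,0]-x)<.003]
  if len(q)>5: print(x.round(3),'y',np.percentile(q[:,1],[2,98]).round(4),'worldz max',(p0[2]-np.percentile(q[:,2],[5,95])).round(4))
# pattern
f=[np.cos(.282),np.sin(.282)]; e=np.array([.5875,-.2415])
m=(P[...,2]>.108)&(P[...,2]<.135)&(np.hypot(P[...,0]-.65,P[...,1]+.22)<.09); q=P[m]
if len(q)>20:
  t=(q[:,:2]-e)@np.array([f,[-f[1],f[0]]]).T; print('pattern top rel edge',len(q),np.percentile(t,[1,50,99],axis=0).round(4).tolist())
m=(P[...,2]>.05)&(P[...,2]<.1)&(np.hypot(P[...,0]-.5875,P[...,1]+.2415)<.015); q=P[m]
print(len(q)); 
if len(q)>5:
  t=(q[:,:2]-e)@np.array([f,[-f[1],f[0]]]).T; print('edge',np.percentile(t,[2,50,98],axis=0).round(4).tolist())
E
```

```text
[ 0.48110066 -0.27154986  0.06945854] [[0.961, 0.277, -0.002], [0.277, -0.961, 0.001], [-0.001, -0.002, -1.0]] 0.02885225866259914 28.585589826107025
6065 [[0.0163, -0.0183, -0.027], [0.0576, 0.0007, -0.0085], [0.1081, 0.0167, 0.0091]]
0.02 y [-0.0142  0.0148] worldz max [0.0833 0.0639]
0.03 y [-0.0137  0.0138] worldz max [0.0794 0.0648]
0.04 y [-0.0139  0.0134] worldz max [0.0794 0.0767]
0.05 y [-0.0148  0.0141] worldz max [0.0828 0.0764]
0.06 y [-0.0148  0.0138] worldz max [0.0789 0.0669]
0.07 y [-0.0167  0.0153] worldz max [0.0788 0.0693]
0.08 y [-0.0183  0.0167] worldz max [0.0788 0.0715]
0.09 y [-0.0195  0.0178] worldz max [0.0786 0.0721]
0.11 y [-0.0023  0.0053] worldz max [0.0986 0.0545]
pattern top rel edge 391 [[-0.0023, -0.0047], [-0.0008, -0.0008], [0.0006, 0.0031]]
463
edge [[-0.0028, -0.0047], [-0.0026, -0.0009], [-0.0023, 0.0029]]
```

View pics/w2.png

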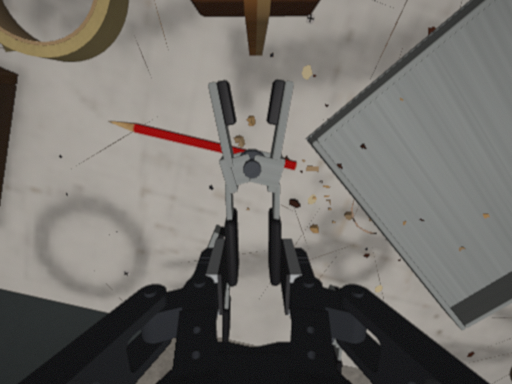

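The wrist view shows the clamp fully open, with its jaw tips at (225,85) and (280,85), and the pattern's front edge at (256,50) between them. The edge is about 2 mm to the right of the jaw centre and the coil is about 47 mm short of it. I'll slide on.

Emit:
carry_out(
  increments=[
    [0.0006,-0.002,0,0,0,0,0.022],
    [0.0096,0.0028,0,0,0,0,0.022],
    [0.0096,0.0028,0,0,0,0,0.022],
    [0.0096,0.0028,0,0,0,0,0.022],
    [0.0096,0.0028,0,0,0,0,0.022],
    [0,0,0,0,0,0,0.022],
    [0,0,0,0,0,0,0.022],
  ],
)

```text
time: 4.75
position: [0.5215, -0.2625, 0.0702]
eef_rot: [0.99, 0.141, -0.0, -0.0]
ft_force: [-0.4, -0.1, -0.2]
finger_gap: 0.0291
grasp_force: 28.6
```

Emit:
carry_out(
  increments=[
    [0.0019,0.0006,0,0,0,0,0.022],
    [0.0019,0.0006,0,0,0,0,0.022],
    [0,0,0,0,0,0,0.022],
    [0,0,0,0,0,0,0.022],
  ],
)

```text
time: 5.08
position: [0.5245, -0.2619, 0.0703]
eef_rot: [0.99, 0.14, -0.0, -0.0]
ft_force: [-0.3, 0.5, -0.6]
finger_gap: 0.0287
grasp_force: 28.6
```

Emit:
carry_out(
  increments=[
    [0.0014,0.0004,0,0,0,0,0.022],
    [0,0,0,0,0,0,0.022],
    [0,0,0,0,0,0,0.022],
  ],
)

```text
time: 5.33
position: [0.526, -0.2615, 0.0704]
eef_rot: [0.99, 0.14, 0.0, 0.0]
ft_force: [-0.2, 0.1, -0.4]
finger_gap: 0.0293
grasp_force: 28.6
```

Emit:
carry_out(
  increments=[
    [0.0014,0.0004,0,0,0,0,0.022],
    [0,0,0,0,0,0,0.022],
    [0,0,0,0,0,0,0.022],
  ],
)

```text
time: 5.58
position: [0.5275, -0.261, 0.0703]
eef_rot: [0.99, 0.14, 0.0, 0.0]
ft_force: [-0.4, 0.4, -1.1]
finger_gap: 0.0289
grasp_force: 28.6
```

```bash
python3 - <<'E'
from h import *
s=telemetry.sense(); p0=s['position']; Rt=R.from_quat(s['eef_rot']).as_matrix(); print(p0,s['ft_force'])
im,d,P,ray,c=shot('wrist','w3.png'); 
cv2.imwrite('pics/w3c.png',cv2.resize(im[50:300,150:360,::-1],(500,595)))
E
```

```text
[ 0.52747666 -0.26097486  0.07031511] [-0.43883331  0.43976598 -1.07196513]
```

View pics/w3c.png

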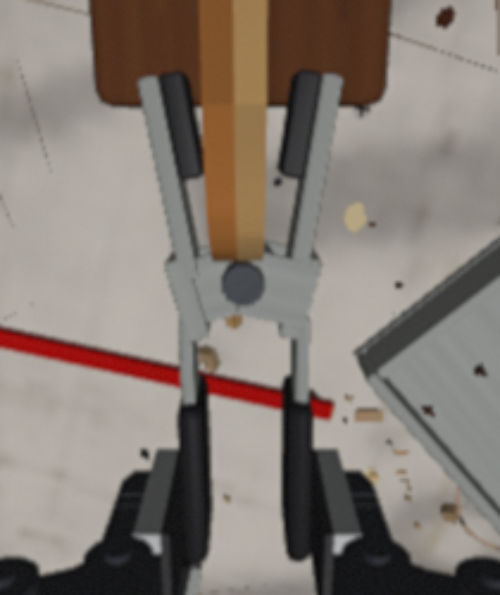

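The crop shows the pattern's edge at (238,258), almost at the coil ahead of the pivot pin at (242,283), and well centred. I'll creep to contact.

Emit:
carry_out(
  increments=[
    [0.0014,0.0004,0,0,0,0,0.022],
    [0,0,0,0,0,0,0.022],
    [0,0,0,0,0,0,0.022],
  ],
)

```text
time: 5.88
position: [0.5289, -0.2606, 0.0703]
eef_rot: [0.99, 0.14, 0.0, 0.0]
ft_force: [-0.6, 0.7, -1.4]
finger_gap: 0.0292
grasp_force: 28.6
```

Emit:
carry_out(
  increments=[
    [0.001,0.0003,0,0,0,0,0.022],
    [0,0,0,0,0,0,0.022],
    [0,0,0,0,0,0,0.022],
  ],
)

```text
time: 6.13
position: [0.5294, -0.2604, 0.0701]
eef_rot: [0.99, 0.14, -0.0, -0.0]
ft_force: [-3.4, -1.3, -0.3]
finger_gap: 0.0294
grasp_force: 28.7
```

The edge meets the coil at 3.6 N. I'll open gradually and follow the pads' swing.

Emit:
carry_out(
  increments=[
    [0.0005,0.0001,-0.001,0,0,0,0.033],
    [0.0005,0.0001,-0.001,0,0,0,0.037],
    [0.0005,0.0001,-0.001,0,0,0,0.041],
    [0.0005,0.0002,-0.001,0,0,0,0.045],
    [0,0,0,0,0,0,0.048],
    [0,0,0,0,0,0,0.051],
    [0,0,0,0,0,0,0.051],
  ],
)

```text
time: 6.72
position: [0.5322, -0.2597, 0.0665]
eef_rot: [0.99, 0.141, 0.0, 0.0]
ft_force: [-0.5, 1.0, -0.8]
finger_gap: 0.0508
grasp_force: 0.3
```

```bash
python3 - <<'E'
from h import *
im,d,P,ray,c=shot('wrist','w4.png'); a=cv2.resize(im[20:330,130:390,::-1],(480,572)); 
im,d,P,ray,c=shot('scene','s4.png'); b=cv2.resize(im[160:260,250:360,::-1],(320,291))
o=np.zeros((572,800,3),np.uint8); o[:,:480]=a; o[:291,480:]=b
cv2.imwrite('pics/m4.png',o)
E
```

```text
(no output)
```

View pics/m4.png

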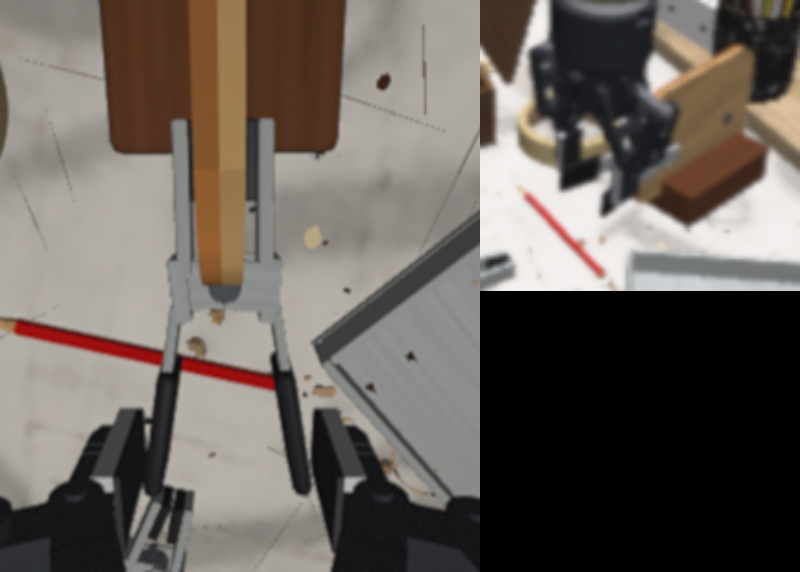

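The wrist crop shows the clamp gripping the pattern with the edge at its coil (220,285) and the fingers clear of both handles. I'll back away upwards and go to clamp 2.

Emit:
carry_out(
  increments=[
    [0,0,0,0,0,0,0.056],
    [0,0,0.02,0,0,0,0.06],
    [0,0,0.03,0,0,0,0.074],
    [0,0,0.03,0,0,0,0.074],
    [-0.032,0.0014,0,0,0,-0.056,0.074],
    [-0.032,0.0014,0,0,0,-0.056,0.074],
    [-0.032,0.0014,0,0,0,-0.056,0.074],
    [-0.032,0.0014,0,0,0,-0.056,0.074],
    [-0.032,0.0014,0,0,0,-0.058,0.074],
    [0,0,0,0,0,0,0.074],
    [0,0,0,0,0,0,0.074],
  ],
  squeeze=20,
)

```text
time: 7.73
position: [0.3708, -0.2529, 0.1465]
eef_rot: [1.0, -0.001, 0.0, 0.0]
ft_force: [1.0, -0.2, 0.1]
finger_gap: 0.0738
grasp_force: 0.0
```

```bash
cat > look.py <<'E'
from h import *
s=telemetry.sense(); print(s['position'],s['eef_rot'].round(3))
im,d,P,ray,c=shot('wrist')
m=(P[...,2]>.006)&(P[...,2]<.03)&(P[...,0]<.48)&(P[...,0]>.32)&(P[...,1]<-.2)
k,l,st,ce=cv2.connectedComponentsWithStats(m.astype(np.uint8))
for i in range(1,k):
    if st[i,4]>300:
      p=P[l==i]; print(st[i,4],ce[i].round(),np.percentile(p,[1,50,99],axis=0).round(4).tolist(),cv2.minAreaRect(p[:,:2].astype(np.float32)))
E
python3 look.py
```

```text
[ 0.37075269 -0.25290923  0.14647757] [ 1.    -0.001  0.     0.   ]
1910 [466.  96.] [[0.4331, -0.4911, 0.0064], [0.4549, -0.4521, 0.0203], [0.4793, -0.3961, 0.0279]] ((0.4555158317089081, -0.4432030916213989), (0.1003013402223587, 0.04426284506917), 87.09521484375)
1718 [254. 141.] [[0.3577, -0.2819, 0.0101], [0.4178, -0.2556, 0.0208], [0.4584, -0.2266, 0.0255]] ((0.40759700536727905, -0.25539225339889526), (0.059849075973033905, 0.10364148020744324), 88.60635375976562)
2494 [365. 172.] [[0.3294, -0.3957, 0.0065], [0.3868, -0.3636, 0.0201], [0.431, -0.3398, 0.0255]] ((0.37951409816741943, -0.36798515915870667), (0.10465898364782333, 0.059762559831142426), 1.1385635137557983)
```

Emit:
carry_out(
  increments=[
    [0,-0.001,-0.035,0,0,0,0.074],
    [0,-0.001,-0.035,0,0,0,0.074],
    [0,0,-0.03,0,0,0,0.074],
    [0,0,-0.022,0,0,0,0.074],
    [0,0,-0.014,0,0,0,0.074],
    [0,0,0,0,0,0,0.07],
    [0,0,0,0,0,0,0.058],
    [0,0,0,0,0,0,0.05],
    [0,0,0,0,0,0,0.044],
    [0,0,0,0,0,0,0.044],
  ],
)

```text
time: 8.62
position: [0.3734, -0.256, 0.0123]
eef_rot: [1.0, 0.0, 0.001, 0.001]
ft_force: [-0.9, -0.3, 5.4]
finger_gap: 0.0441
grasp_force: 3.9
```

Emit:
carry_out(
  increments=[
    [0,0,0.002,0,0,0,0.038],
    [0,0,0.002,0,0,0,0.03],
    [0,0,0.001,0,0,0,0.022],
    [0,0,0,0,0,0,0.022],
    [0,0,0,0,0,0,0.022],
  ],
)

```text
time: 9.03
position: [0.3718, -0.2547, 0.0153]
eef_rot: [1.0, -0.0, 0.0, -0.0]
ft_force: [0.1, -0.4, -0.3]
finger_gap: 0.0287
grasp_force: 21.9
```

Clamp 2 gives 3.9 N at 44 mm, so it's tired. I'll put it in the far half of the tray.

Emit:
carry_out(
  increments=[
    [0,0,0.035,0,0,0,0.022],
    [0,0,0.03,0,0,0,0.022],
    [0.0292,-0.0177,0,0,0,-0.0952,0.022],
    [0.0292,-0.0177,0,0,0,-0.0952,0.022],
    [0.0292,-0.0177,0,0,0,-0.0952,0.022],
    [0.0292,-0.0177,0,0,0,-0.0952,0.022],
    [0.0292,-0.0177,0,0,0,-0.0952,0.022],
    [0.0292,-0.0177,0,0,0,-0.0952,0.022],
    [0,0,-0.02,0,0,0,0.022],
    [0,0,-0.02,0,0,0,0.022],
    [0,0,-0.014,0,0,0,0.022],
    [0,0,0,0,0,0,0.022],
  ],
)

```text
time: 10.03
position: [0.544, -0.3587, 0.0211]
eef_rot: [0.959, -0.282, -0.004, -0.001]
ft_force: [-0.8, 1.1, -2.2]
finger_gap: 0.0288
grasp_force: 21.8
```

Emit:
carry_out(
  increments=[
    [0,0,0,0,0,0,0.022],
    [0,0,0,0,0,0,0.036],
    [0,0,0,0,0,0,0.046],
    [0,0,0,0,0,0,0.056],
    [0,0,0,0,0,0,0.066],
    [0,0,0,0,0,0,0.072],
    [0,0,0,0,0,0,0.072],
    [0,0,0.02,0,0,0,0.072],
  ],
)

```text
time: 10.7
position: [0.5444, -0.359, 0.0421]
eef_rot: [0.959, -0.282, -0.003, -0.001]
ft_force: [-0.2, 0.3, -1.5]
finger_gap: 0.072
grasp_force: 0.0
```

Emit:
carry_out(
  increments=[
    [0,0,0.03,0,0,0,0.074],
    [0,0,0.03,0,0,0,0.074],
    [-0.0335,-0.0015,0.005,0,0,0.0952,0.074],
    [-0.0335,-0.0015,0.005,0,0,0.0952,0.074],
    [-0.0335,-0.0015,0,0,0,0.0952,0.074],
    [-0.0335,-0.0015,0,0,0,0.0952,0.074],
    [-0.0335,-0.0015,0,0,0,0.0952,0.074],
    [-0.0335,-0.0015,0,0,0,0.0952,0.074],
    [0,0,-0.03,0,0,0,0.074],
    [0,0,-0.02,0,0,0,0.074],
    [0,0,0,0,0,0,0.074],
    [0,0,0,0,0,0,0.074],
  ],
)

```text
time: 11.7
position: [0.3453, -0.3691, 0.0656]
eef_rot: [1.0, -0.0, -0.001, -0.001]
ft_force: [0.1, -0.6, 0.2]
finger_gap: 0.074
grasp_force: 0.0
```

Emit:
carry_out(
  increments=[
    [-0.002,0.001,-0.03,0,0,0,0.074],
    [0,0,-0.018,0,0,0,0.074],
    [0,0,-0.008,0,0,0,0.074],
    [0,0,0,0,0,0,0.07],
    [0,0,0,0,0,0,0.058],
    [0,0,0,0,0,0,0.05],
    [0,0,0,0,0,0,0.044],
    [0,0,0,0,0,0,0.044],
  ],
)

```text
time: 12.37
position: [0.3454, -0.3709, 0.013]
eef_rot: [1.0, 0.0, 0.001, 0.002]
ft_force: [-1.5, -0.4, 4.5]
finger_gap: 0.0443
grasp_force: 4.2
```

Emit:
carry_out(
  increments=[
    [0,0,0.002,0,0,0,0.038],
    [0,0,0.002,0,0,0,0.03],
    [0,0,0.001,0,0,0,0.022],
    [0,0,0,0,0,0,0.022],
    [0,0,0,0,0,0,0.022],
  ],
)

```text
time: 12.78
position: [0.3441, -0.369, 0.0154]
eef_rot: [1.0, -0.0, 0.0, 0.0]
ft_force: [0.5, 0.0, -2.1]
finger_gap: 0.0296
grasp_force: 19.8
```

Emit:
carry_out(
  increments=[
    [0,0,0.035,0,0,0,0.022],
    [0,0,0.035,0,0,0,0.022],
    [0.0252,-0.0122,0,0,0,-0.0952,0.022],
    [0.0252,-0.0122,0,0,0,-0.0952,0.022],
    [0.0252,-0.0122,0,0,0,-0.0952,0.022],
    [0.0252,-0.0122,0,0,0,-0.0952,0.022],
    [0.0252,-0.0122,0,0,0,-0.0952,0.022],
    [0.0252,-0.0122,0,0,0,-0.0952,0.022],
    [0,0,0,0,0,0,0.022],
    [0,0,0,0,0,0,0.022],
  ],
)

```text
time: 13.62
position: [0.4957, -0.4418, 0.0838]
eef_rot: [0.96, -0.281, -0.001, -0.001]
ft_force: [-0.5, -0.1, -1.5]
finger_gap: 0.0287
grasp_force: 23.0
```

```bash
python3 - <<'E'
from h import *
im,d,P,ray,c=shot('wrist'); a=im[:,:,::-1]
im,d,P,ray,c=shot('scene'); b=cv2.resize(im[180:340,230:400,::-1],(288,271))
o=np.zeros((384,800,3),np.uint8); o[:,:512]=a; o[:271,512:]=b
cv2.imwrite('pics/m5.png',o)
E
```

```text
(no output)
```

View pics/m5.png

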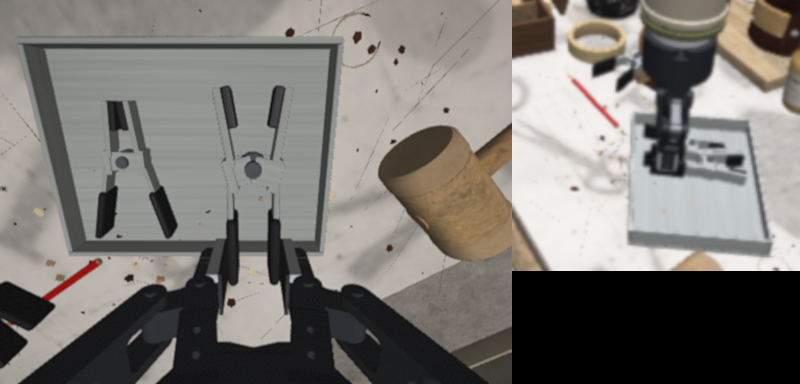

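The view shows clamp 2 flat in the far half of the tray at (130,165) and the held clamp over the free half at (253,165). The mallet, at (440,190), is clear. I'll lower and release.

Emit:
carry_out(
  increments=[
    [0,0,-0.02,0,0,0,0.022],
    [0,0,-0.02,0,0,0,0.022],
    [0,0,-0.018,0,0,0,0.022],
    [0,0,0,0,0,0,0.022],
    [0,0,0,0,0,0,0.036],
    [0,0,0,0,0,0,0.046],
    [0,0,0,0,0,0,0.056],
    [0,0,0,0,0,0,0.066],
    [0,0,0,0,0,0,0.07],
    [0,0,0,0,0,0,0.07],
  ],
)

```text
time: 14.55
position: [0.4957, -0.4426, 0.0283]
eef_rot: [0.959, -0.282, 0.001, 0.0]
ft_force: [0.6, -0.9, -0.6]
finger_gap: 0.0701
grasp_force: 0.0
```

Emit:
carry_out(
  increments=[
    [0,0,0.02,0,0,0,0.07],
    [0,0,0.03,0,0,0,0.07],
    [0,0,0.035,0,0,0,0.07],
    [0,0,0.035,0,0,0,0.07],
    [0,0,0.035,0,0,0,0.07],
    [-0.02,0,0.02,0,0,0,0.07],
    [-0.03,0,0.02,0,0,0,0.07],
    [0,0,0,0,0,0,0.07],
    [0,0,0,0,0,0,0.07],
  ],
)

```text
time: 15.3
position: [0.4451, -0.4433, 0.225]
eef_rot: [0.959, -0.283, 0.002, 0.001]
ft_force: [-0.3, -0.1, -0.6]
finger_gap: 0.0698
grasp_force: 0.0
```

```bash
python3 - <<'E'
from h import *
im,d,P,ray,c=shot('wrist'); a=im[:,:,::-1]
im,d,P,ray,c=shot('scene'); b=cv2.resize(im[170:350,230:400,::-1],(288,305))
o=np.zeros((384,800,3),np.uint8); o[:,:512]=a; o[:305,512:]=b
cv2.imwrite('pics/m6.png',o)
# pattern and clamp check from scene
f=np.array([np.cos(.282),np.sin(.282)]); n=np.array([-f[1],f[0]]); e=np.array([.5875,-.2415])
q=P[(P[...,2]>.045)&(P[...,2]<.11)]; t=np.c_[(q[:,:2]-e)@f,(q[:,:2]-e)@n,q[:,2]]
k=(t[:,0]>-.09)&(t[:,0]<.04)&(abs(t[:,1])<.035)
b=t[k]; c1=b[b[:,0]<-.004]; print('clamp behind edge',len(c1),np.percentile(c1,[1,50,99],axis=0).round(4).tolist())
w=t[(t[:,0]>.04)&(t[:,0]<.13)&(abs(t[:,1])<.02)]; print('face',np.percentile(w,[2,50,98],axis=0).round(4).tolist())
j=b[(b[:,0]>0)&(b[:,1]<-.006)]; print('jaw',len(j),np.percentile(j,[1,50,99],axis=0).round(4).tolist() if len(j) else '')
E
```

```text
clamp behind edge 224 [[-0.0749, -0.0279, 0.0582], [-0.0584, 0.0136, 0.0714], [-0.0198, 0.0227, 0.0822]]
face [[0.0427, -0.0059, 0.0468], [0.0843, -0.0041, 0.0792], [0.128, -0.0022, 0.1088]]
jaw 30 [[0.0162, -0.0158, 0.0584], [0.0268, -0.0132, 0.0706], [0.0368, -0.0061, 0.1056]]
```

View pics/m6.png

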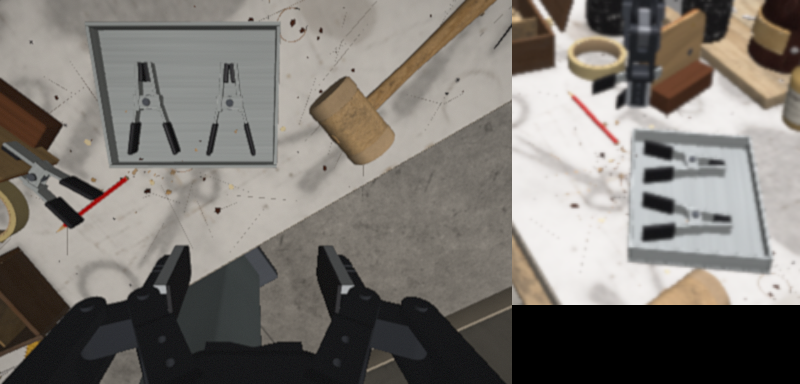

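Both tired clamps lie flat in the tray at (147,105) and (230,105). The sound clamp is level at z 58–82 mm with its jaw tips about 37 mm past the edge, and the pattern hasn't moved. Handing in.

```bash
python3 -c "
from rig import order
print(order.close_job())"
```

```text
the job is handed in; nothing more can be done
None
```

The job is handed in (no verdict came back): the sound clamp grips the pattern's front edge with the edge at its coil, level at about 70 mm, and both tired clamps lie in the tray.

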